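# Open the dust extractor's filter box

## Task

The filter in the bench dust extractor needs checking: press the orange snap tab all the way in so that it stays down, then push the released blue cover off its seat, over the tab and fully onto the parking ledge beyond it. Just press and push: do not lift or tip the cover, and leave the tools, ear muffs and spare filter where they lie.

Things in the scene. Friction and masses are not known exactly. Their poses are not given: they have to be found in the camera images.
- filter_box: Fixed grey and black filter box, 125 mm (its x) by 280 mm (its y, -75 to +205), hose port on its +x side. Origin on the bench under the seat's middle, z up. The cover leaves along the box's +y. Seat and ledge are level, 70 mm high; flat strips beside the tab join them. Guides at x = +-50 mm keep the cover straight (2 mm play a side); beside tab and ledge they rise only 6 mm above the seat.
- seat (a point): Middle of the cover's seat (box y = 0, 70 mm above the bench), y -42 to +41, over the filter. Along it black lips (undersides 10, tops 14 mm above the seat) overhang the cover's side edges, inwards to x = +-43 mm, and hold it down. Behind it, at box y -75 to -42.5, a rim rises 6 mm above the seat, lower than the cover's top.
- ledge (a point): Middle of the flat parking ledge's surface (box y = +137, 70 mm above the bench; ledge y +82.5 to +192, just beyond the tab). At its far end, y = +192, a black end stop 14 mm high.
- tab (a joint): How far the orange tab is pressed in, m: 0 out (its top 9 mm above the seat, standing in the cover's way), 0.012 fully in (3 mm below the seat). It moves straight down, resists with about 5 N, and stays where it is left. The cover is free once it is past about 0.0095.
- tab_top (a point): Middle of the orange tab's flat top, 60 mm (box x) by 39 mm (box y, +42.5 to +81.5); it goes down with the tab. The seated cover's edge is about 2.5 mm from the tab.
- cover: Loose blue cover, a plate 96 (x) by 80 (y) by 8 mm, about 0.2 kg, with a stepped thumb ramp on top. Origin: middle of its underside. Seated, its axes match the box's and it lies at box y = 0, z = 70 mm; its trailing edge is wholly past the tab from box y = +122 on, and it meets the end stop at +152. It slides with a few N.
- push_face (a point): Middle of the upright face of the cover's thumb ramp; push it towards the cover's +y. The face looks to -y, 15 mm on the -y side of the cover's middle, is 60 mm wide and rises from 8 to 22 mm above the cover's underside (this point: 15 mm). From its top the ramp steps down towards +y.
- screwdriver: Bystander: screwdriver 160 mm long lying on the bench on the box's -x side.
- pencil: Bystander: flat red carpenter's pencil 175 x 14 x 8 mm lying on the bench on the box's -x side.
- spare_filter: Bystander: spare filter cartridge 68 x 56 x 34 mm, orange frame and pale pleats, standing on the bench on the box's +x side.
- ear_muffs: Bystander: blue ear muffs with black band lying on the bench, about 200 x 160 x 38 mm, on the box's +x side.

How it is judged:
On the way, in this order (a step that is already met when the one before it is completed fails the run):
1. the snap tab is pressed in while the cover is still on its seat (value of joint tab above 0.0095 m and y of cover in the frame of filter_box below 0.02 m), for 0.2 s.
2. the cover has been pushed past the tab onto the ledge (y of cover in the frame of filter_box above 0.114 m), for 0.2 s.
At the end, for the whole second after the job is handed in: The cover lies flat and at rest on the parking ledge, its middle 114 to 156 mm from the seat's middle along the box (trailing edge past the tab to within 8 mm), within 0.15 rad of straight, and the tab is still pressed in (over 9.5 of 12 mm) (y of cover in the frame of filter_box between 0.114 and 0.156 m and z of cover in the frame of filter_box between 0.067 and 0.073 m and angle between the y axis of cover and the y axis of filter_box, either way round below 0.15 rad and angle between cover's own z axis and vertical below 0.08 rad and linear speed of cover below 0.01 m/s and value of joint tab above 0.0095 m); the robot touches nothing.
It fails at once if the cover is lifted more than 12 mm above its seat or ledge (z of cover in the frame of filter_box above 0.082 m).
It fails at once if the cover is tipped by more than 0.3 rad (angle between cover's own z axis and vertical above 0.3 rad).
It fails at once if the screwdriver, pencil, spare filter or ear muffs are moved by more than 15 mm (distance of any of screwdriver, pencil, spare_filter, ear_muffs from where it was at the start of the episode above 0.015 m).
It also fails if it takes over 42 s, if anything falls off the work surface, if the arm or the gripper's body presses on something with over 40 N, if the wrist force passes 120 N, or if a joint passes its speed limit or range.

## Robot

A 6-joint arm with a two-finger parallel gripper is mounted at the origin on the work surface. World frame = base frame: x ahead of the robot, y to its left, z up, the work surface at z = 0. Lengths are in m, angles in rad, forces in N, time in s.
With the tool pointing down it reaches from about 0.425 to 0.95 m from the base axis. Payload 14.7 kg.
Tool frame: the origin (TCP) lies midway between the tips of the shut fingers; the grasp point (between the pads) lies 19 mm behind it; z points along the fingers, y is the line along which they close (so a half turn about z gives the same grasp; the last joint's range is limited). The gripper opens to 85 mm and grips with 20 to 120 N. Pads are 22 mm wide; open, the fingers measure 114 mm over their backs; the gripper's body (76 mm by 85 mm) begins 54 mm behind the grasp point. The pads swing forward as they close: fully open they stand 13 mm farther back than shut.
Start: joints at [1.105, 0.48, 1.596, -0, 1.065, -0.047], TCP at [0.264, 0.594, 0.231] pointing down, gripper open.
Joint ranges: [-2.75, 2.75], [-0.82, 2.05], [0.23, 2.67], [-1.56, 4.7], [0.09, 2.69], [-2.92, 2.92]. Speed limits (rad/s): [1.89, 1.89, 2.39, 3.01, 3.01, 3.01].

## Interface

Orientations are given as a unit quaternion [w, x, y, z].
In Python, from bench import manip gives the robot as it stands.
- The arm moves only by the tool step_arm, never from a script. Its argument "moves" is a list of rows, each an object with "claw": the closure, from 0 (fully open) to 1 (shut); "offset": the shift along the tool's x, y, z in units of 25 mm (1.0 is 25 mm), a list of three; "roll": the turn about the tool's z in units of 5 degrees (1.0 is 5 degrees). In form: [{"claw": claw, "offset": [tx, ty, tz], "roll": roll}, ...]. A call has 1 to 20 rows; each row shifts and turns the commanded pose from where the row before left it, along the tool's axes as they then stand; what a row does not reach is not made up. A row lasts 1/12 s, in which the tool goes at most 41.7 mm and 7.16 degrees, less where a joint would pass 70% of its speed; a pose out of reach is approached as far as the arm can. A call is refused whole if a number of a shift passes 1 or a number of a turn 1, either way. A call with a gripper value outside its range is refused whole. The fingers move at their own pace and stop on an object; the grip force is fixed at half the most. Time passes only in rows, so rows that do not move let the fingers close. It gives the time, the measured TCP pose, the force, the opening and the grip force at its end, in the units of the state.
- manip.get_obs(): the state, without advancing time (a new reading comes with each control period).
- manip.capture(name): name is "side" or "top"; returns the picture (400x640x3 uint8, red, green, blue); there is no depth.
- manip.camera_model(name): a dict with "fx", "fy", "cx", "cy" (pixels), "R" (3x3) and "t" (3): a world point X has camera coordinates R X + t. Camera axes: x right, y down, z forward; pixel columns grow to the right and rows downward; lengths in m; the calibration is good to about 2 mm. A picture is of the moment at which its call begins. camera_model takes no time and is no camera call.
- manip.close_job(): hands the job in; it is judged then, once.
Trained networks look in the newest picture that a camera, given by its name, has taken for a name from the list of things; names that differ only in an ending like _2 or _b are one class to them, and where a whole thing is asked for, a point or a joint stands for the part that bears it (a point fixed in the world has none). Each returns a list of dicts, best first, with "score" (0 to 1); they miss things now and then, are a little off and sometimes report something else, mostly with a low value. They report only what shows in the picture. A call takes as long as a camera call.
- manip.spot_in(camera, label): "extent" ([centre column, centre row, width, height] in pixels, round what is visible of it).
- manip.mark_of(camera, label): "at" ([column, row] in pixels: a listed point, or the origin of a listed thing).
The state is a dict: "clock": time; "q": joint angles; "joint_vel": joint speeds; "effort": joint torques, N m; "tool_pos": TCP position; "ee_rot": TCP orientation; "contact_force": force on the tool from outside, world axes, zero at the start; "moment": the same for the moment, N m; "width": finger opening in m; "gripper_force": force on a finger pad.
Only numpy, scipy, OpenCV 4.12 (cv2) and the standard library are available. Lean on these libraries where they do the work, as an engineer would, in place of code of your own. Each camera call takes 0.05 s, during which the arm holds its last target. There are 200 camera calls.

## Working session

There is one attempt and no reset: what is moved stays moved. The work goes in short steps, Python scripts to look and compute and a tool call to move; the robot and the scene stay as the last step left them, time stands still between calls to the robot, and variables do not carry over. Pictures are saved under pics/ and viewed, at most 10 in all, crops included, and the job is handed in when it is done.

Besides the shell and the picture viewer there is one more tool, called after ">>>" as name([rows], argument=value, ...), one row to a line, values as JSON. step_arm: Moves the arm, as the interface text tells. Its arguments: {"type":"object","properties":{"moves":{"type":"array"}},"required":["moves"]}

```bash
mkdir -p pics; cat > h.py <<'E'
from bench import manip
import numpy as np, cv2
def ray(cam,px):
    m=manip.camera_model(cam);R=np.array(m["R"]);t=np.array(m["t"])
    d=R.T@np.array([(px[0]-m["cx"])/m["fx"],(px[1]-m["cy"])/m["fy"],1]);return -R.T@t,d
def onz(cam,px,z):
    c,d=ray(cam,px);return c+d*(z-c[2])/d[2]
def proj(cam,X):
    m=manip.camera_model(cam);p=np.array(m["R"])@X+np.array(m["t"]);return np.array([m["fx"]*p[0]/p[2]+m["cx"],m["fy"]*p[1]/p[2]+m["cy"]])
def snap(cam,n): cv2.imwrite(f"pics/{n}.png",cv2.cvtColor(manip.capture(cam),cv2.COLOR_RGB2BGR))
E
python3 - <<'E'
from h import *
np.set_printoptions(precision=4,suppress=True)
o=manip.get_obs();print(o["clock"],o["tool_pos"],o["ee_rot"],o["width"])
Z=dict(filter_box=0,seat=.07,ledge=.07,tab_top=.079,cover=.07,push_face=.085)
for c in("top","side"):
    snap(c,c+"0")
    for l,z in Z.items():
        r=manip.mark_of(c,l)[:2]
        for k in r: print(c,l,round(k["score"],2),np.array(k["at"]),onz(c,k["at"],z))
E
```

```text
0.0 [0.2641 0.5935 0.2307] [-0.0002  0.2079  0.9782 -0.0006] 0.08538470984719783
top filter_box 0.61 [390.  204.7] [ 0.5887 -0.2097  0.    ]
top ledge 0.79 [334.9 185.9] [ 0.6191 -0.0685  0.07  ]
top tab_top 0.83 [365.8 191.8] [ 0.6038 -0.1383  0.079 ]
top cover 0.93 [395.5 196.5] [ 0.5954 -0.2078  0.07  ]
top cover 0.36 [434.4 148.8] [ 0.7107 -0.3029  0.07  ]
top push_face 0.68 [401.5 197.7] [ 0.5897 -0.2178  0.085 ]
top push_face 0.28 [365.7 192.7] [ 0.6005 -0.1371  0.085 ]
side filter_box 0.89 [372.1 196.7] [ 0.6001 -0.1965  0.    ]
side seat 0.91 [379.1 172.9] [ 0.5882 -0.2049  0.07  ]
side ledge 0.88 [330.4 186.9] [ 0.6228 -0.0699  0.07  ]
side ledge 0.5 [307.8 185.1] [ 0.6669 -0.0382  0.07  ]
side tab_top 0.81 [357.4 180.3] [ 0.589  -0.1262  0.079 ]
side cover 0.72 [377.4 172.5] [ 0.5926 -0.2036  0.07  ]
side push_face 0.87 [381.  167.3] [ 0.5861 -0.2084  0.085 ]
side push_face 0.72 [306.  187.8] [ 0.6398 -0.0092  0.085 ]
```

```bash
python3 - <<'E'
import cv2
a=cv2.imread("pics/top0.png")[110:270,260:470];cv2.imwrite("pics/top0c.png",cv2.resize(a,None,fx=3.7,fy=3.7,interpolation=2))
E
```

```text
(no output)
```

View pics/top0c.png

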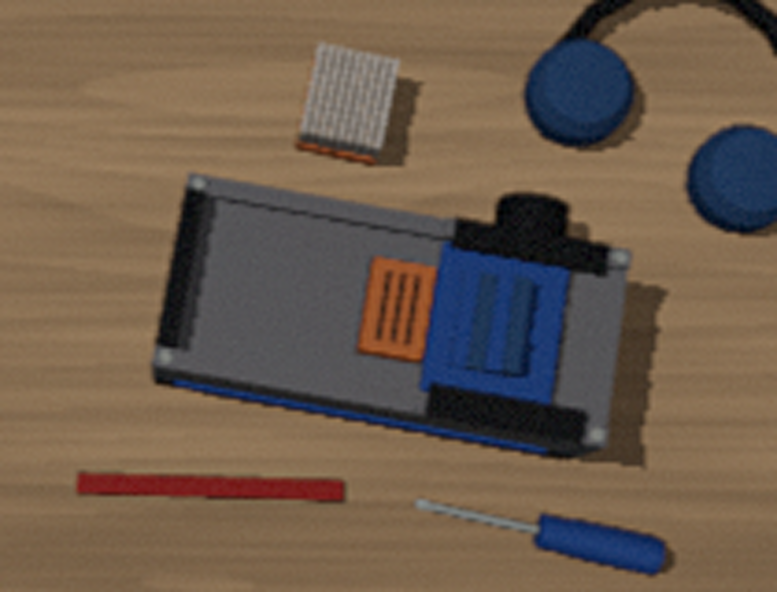

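View pics/side0.png

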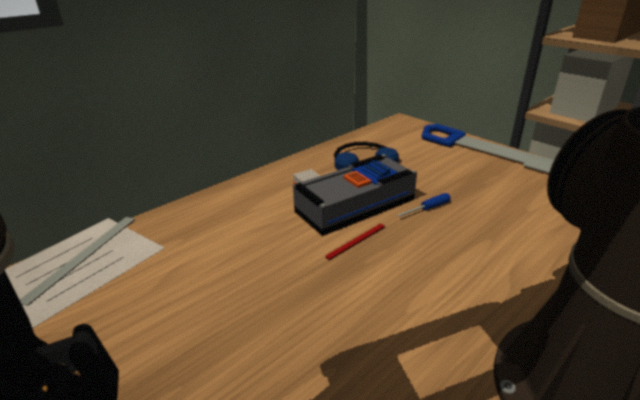

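The top view shows the box with its +y pointing image-left (world +y, slightly +x). In crop pixels the tab is at about (398,308) and the cover at about (497,318). The side view agrees. Next I'll refine the box pose from the colours, before moving.

```bash
python3 - <<'E'
from h import *
from scipy.optimize import least_squares
im=cv2.imread("pics/top0.png");hsv=cv2.cvtColor(im,cv2.COLOR_BGR2HSV)
o=cv2.inRange(hsv,(5,150,100),(18,255,255));o[:, :340]=0;o[:150]=0;o[:,400:]=0;o[220:]=0
r=cv2.minAreaRect(cv2.findNonZero(o));print(r)
c=onz("top",r[0],.079);print("tab",c)
b=cv2.boxPoints(r);w=[onz("top",p,.079)[:2] for p in b]
for i in range(4): e=w[(i+1)%4]-w[i];print(np.linalg.norm(e),np.degrees(np.arctan2(e[1],e[0])))
# screws in the four corners, assumed corner posts
s=[np.array(p)/3.7+[260,110] for p in((197,184),(162,357),(620,258),(597,436))]
w=[onz("top",p,.08)[:2] for p in s];print(np.round(w,4))
for i,j in((2,0),(3,1),(1,0),(3,2)):
    e=w[j]-w[i];print(np.linalg.norm(e),np.degrees(np.arctan2(e[1],e[0])))
m=np.mean(w,0);print("mid (box y=65)",m)
E
```

```text
((363.7055969238281, 177.12710571289062), (60.31834030151367, 23.64700698852539), 78.27488708496094)
tab [ 0.63821976 -0.13404882  0.079     ]
0.05541932544281044 -77.2923046655015
0.14186856865447955 -169.740737764723
0.05390248966997917 102.32311430918018
0.14145021204637853 10.867352463862018
[[ 0.6782 -0.0179]
 [ 0.5685  0.0026]
 [ 0.6332 -0.2803]
 [ 0.5222 -0.2613]]
0.26616182052748116 80.25350167057708
0.2679877860387296 80.06376156115513
0.11169120784106051 -10.610954889005697
0.1125660458832184 -9.675540952364857
mid (box y=65) [ 0.60051877 -0.13922225]
```

>>> step_arm([
  {"claw": 1, "offset": [-1, 0, 0], "roll": 0.42},
  {"claw": 1, "offset": [-1, 0, 0], "roll": 0.42},
  {"claw": 1, "offset": [-1, 0, 0], "roll": 0.42},
  {"claw": 1, "offset": [-1, 0, 0], "roll": 0.42},
  {"claw": 1, "offset": [-1, 0, 0], "roll": 0.42},
  {"claw": 1, "offset": [-1, 0, 0], "roll": 0.42},
  {"claw": 1, "offset": [-1, 0, 0], "roll": 0.42},
  {"claw": 1, "offset": [-1, 0, 0], "roll": 0.42},
  {"claw": 1, "offset": [-1, 0, 0], "roll": 0.42},
  {"claw": 1, "offset": [-1, 0, 0], "roll": 0.42},
  {"claw": 1, "offset": [-1, 0, 0], "roll": 0.42},
  {"claw": 1, "offset": [-1, 0, 0], "roll": 0.42},
  {"claw": 1, "offset": [-1, 0, 0], "roll": 0.42},
  {"claw": 1, "offset": [-1, 0, 0], "roll": 0.42},
  {"claw": 1, "offset": [-1, 0, 0], "roll": 0.42},
  {"claw": 1, "offset": [-1, 0, 0], "roll": 0.42},
  {"claw": 1, "offset": [-1, 0, 0], "roll": 0.42},
  {"claw": 1, "offset": [-1, 0, 0], "roll": 0.42},
])

```text
clock: 2.2
tool_pos: [0.5942, 0.298, 0.2313]
ee_rot: [0.0, 0.514, 0.858, 0.0]
contact_force: [0.1, 0.1, -0.6]
width: -0.0001
gripper_force: 0.0
```

```bash
python3 - <<'E'
from h import *
im=cv2.imread("pics/top0.png");hsv=cv2.cvtColor(im,cv2.COLOR_BGR2HSV)
o=cv2.inRange(hsv,(5,150,100),(18,255,255));o[:,:350]=0;o[:170]=0;o[:,400:]=0;o[220:]=0
r=cv2.minAreaRect(cv2.findNonZero(o));print(r,"tab",onz("top",r[0],.079))
b=cv2.inRange(hsv,(100,120,40),(125,255,255));b[:,:372]=0;b[:172]=0;b[:,416:]=0;b[217:]=0
r=cv2.minAreaRect(cv2.findNonZero(b));print(r,"cover",onz("top",r[0],.078))
E
```

```text
((366.8243408203125, 193.0540771484375), (17.426292419433594, 25.153043746948242), 9.462322235107422) tab [ 0.60094562 -0.14057331  0.079     ]
((393.7161865234375, 197.70269775390625), (35.8389778137207, 40.60654067993164), 9.462322235107422) cover [ 0.59089736 -0.20181266  0.078     ]
```

>>> step_arm([
  {"claw": 1, "offset": [-1, 0, 0], "roll": 0.42},
  {"claw": 1, "offset": [-1, 0, 0], "roll": 0.42},
  {"claw": 1, "offset": [-1, 0, 0], "roll": 0.42},
  {"claw": 1, "offset": [-1, 0, 0], "roll": 0.42},
  {"claw": 1, "offset": [-1, 0, 0], "roll": 0.42},
  {"claw": 1, "offset": [-1, 0, 0], "roll": 0.42},
  {"claw": 1, "offset": [-1, 0, 0], "roll": 0.42},
  {"claw": 1, "offset": [-1, 0, 0], "roll": 0.42},
  {"claw": 1, "offset": [-1, 0, 0], "roll": 0.42},
  {"claw": 1, "offset": [-1, 0, 0], "roll": 0.42},
  {"claw": 1, "offset": [-1, 0, 0], "roll": 0.42},
  {"claw": 1, "offset": [-1, 0, 0], "roll": 0.42},
  {"claw": 1, "offset": [-1, 0, 0], "roll": 0.42},
  {"claw": 1, "offset": [-1, 0, 0], "roll": 0.42},
  {"claw": 1, "offset": [-1, 0, 0], "roll": 0.42},
  {"claw": 1, "offset": [-1, 0, 0], "roll": 0.42},
  {"claw": 1, "offset": [-1, 0, 0], "roll": 0.42},
  {"claw": 1, "offset": [0, 0, 0], "roll": 0.42},
  {"claw": 1, "offset": [0, 0, 0], "roll": 0},
])

```text
clock: 3.78
tool_pos: [0.676, -0.1124, 0.2312]
ee_rot: [-0.0, 0.765, 0.644, -0.0]
contact_force: [0.4, -0.9, -0.7]
width: -0.0001
gripper_force: 0.0
```

>>> step_arm([
  {"claw": 1, "offset": [-0.55, -0.92, 0.6], "roll": 0},
  {"claw": 1, "offset": [-0.55, -0.92, 0.6], "roll": 0},
  {"claw": 1, "offset": [-0.54, -0.92, 0.6], "roll": 0},
  {"claw": 1, "offset": [0, 0, 0.7], "roll": 0},
  {"claw": 1, "offset": [0, 0, 0.7], "roll": 0},
  {"claw": 1, "offset": [0, 0, 0.7], "roll": 0},
  {"claw": 1, "offset": [0, 0, 0.7], "roll": 0},
  {"claw": 1, "offset": [0, 0, 0.5], "roll": 0},
  {"claw": 1, "offset": [0, 0, 0], "roll": 0},
  {"claw": 1, "offset": [0, 0, 0], "roll": 0},
])

```text
clock: 4.62
tool_pos: [0.6012, -0.1393, 0.1036]
ee_rot: [-0.0, 0.763, 0.646, -0.0]
contact_force: [0.8, -0.9, 0.3]
width: 0.0002
gripper_force: 0.0
```

```bash
python3 - <<'E'
from h import *
A=[]
for c,(x,y) in(("top",(260,110)),("side",(270,130))):
    a=cv2.cvtColor(manip.capture(c),cv2.COLOR_RGB2BGR)
    w=(210,160) if c=="top" else (160,122)
    A.append(cv2.resize(a[y:y+w[1],x:x+w[0]],(395,301),interpolation=2))
cv2.imwrite("pics/p1.png",cv2.resize(np.hstack(A),(790,602)[0:2]) if 0 else np.hstack(A))
E
```

```text
(no output)
```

View pics/p1.png

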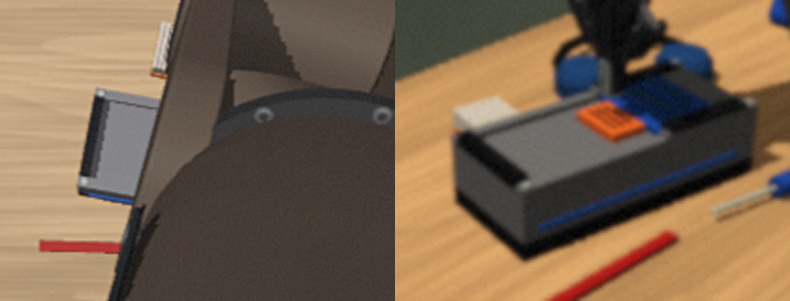

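The top camera is blocked by the arm. In the side view the shut fingertips, at about (608,92), hang just above the orange tab. Pressing next.

>>> step_arm([
  {"claw": 1, "offset": [0, 0, 0.4], "roll": 0},
  {"claw": 1, "offset": [0, 0, 0.4], "roll": 0},
  {"claw": 1, "offset": [0, 0, 0.2], "roll": 0},
  {"claw": 1, "offset": [0, 0, 0.1], "roll": 0},
  {"claw": 1, "offset": [0, 0, 0], "roll": 0},
])

```text
clock: 5.13
tool_pos: [0.601, -0.1397, 0.0755]
ee_rot: [-0.0, 0.764, 0.646, -0.0]
contact_force: [0.2, -0.4, -0.1]
width: 0.0002
gripper_force: 0.0
```

>>> step_arm([
  {"claw": 1, "offset": [0, 0, 0.1], "roll": 0},
  {"claw": 1, "offset": [0, 0, 0], "roll": 0},
])

```text
clock: 5.3
tool_pos: [0.6012, -0.1398, 0.0736]
ee_rot: [-0.0, 0.764, 0.645, -0.0]
contact_force: [-0.7, 0.6, 0.1]
width: -0.0003
gripper_force: 0.0
```

>>> step_arm([
  {"claw": 1, "offset": [0, 0, 0.1], "roll": 0},
  {"claw": 1, "offset": [0, 0, 0], "roll": 0},
])

```text
clock: 5.47
tool_pos: [0.6014, -0.1399, 0.0712]
ee_rot: [0.0, 0.764, 0.645, 0.0]
contact_force: [0.4, 0.3, 0.3]
width: 0.0
gripper_force: 0.0
```

```bash
python3 - <<'E'
from h import *
o=manip.get_obs();print(o["tool_pos"],o["contact_force"],o["moment"])
a=cv2.cvtColor(manip.capture("side"),cv2.COLOR_RGB2BGR)
cv2.imwrite("pics/p2.png",cv2.resize(a[140:230,285:425],None,fx=5,fy=5,interpolation=2))
for n,p in(("tcp",o["tool_pos"]),("tab0",[.601,-.141,.079]),("tab12",[.601,-.141,.067])): print(n,(proj("side",np.array(p))-[285,140])*5)
print([(r["score"],(np.array(r["at"])-[285,140])*5) for r in manip.mark_of("side","tab_top")[:2]])
E
```

```text
[ 0.60136096 -0.1398501   0.07117997] [0.37270033 0.31356204 0.29485183] [0.00541888 0.05595833 0.05401485]
tcp [361.97013256 197.56551682]
tab0 [364.54159657 182.66588358]
tab12 [363.92889246 204.64097052]
[(0.53, array([364., 219.]))]
```

View pics/p2.png

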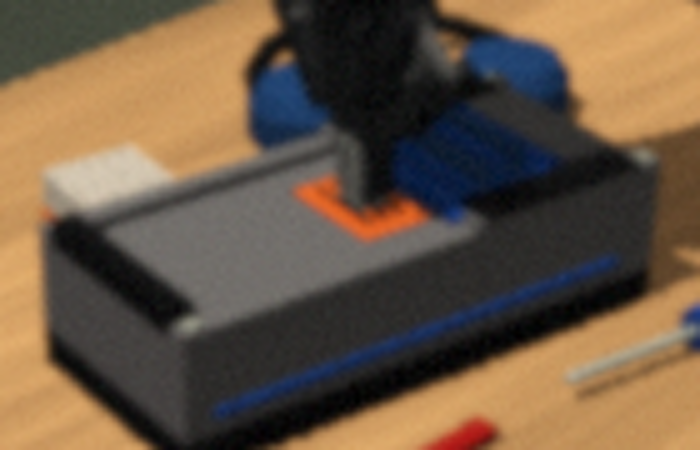

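The tip (362,200) sits in the middle of the tab, and the tab's top now looks about flush with the seat. The tab holds by itself, so the resting force is small. I'll press on until it bottoms.

>>> step_arm([
  {"claw": 1, "offset": [0, 0, 0.1], "roll": 0},
  {"claw": 1, "offset": [0, 0, 0.05], "roll": 0},
])

```text
clock: 5.73
tool_pos: [0.6014, -0.1399, 0.0675]
ee_rot: [0.0, 0.764, 0.645, 0.0]
contact_force: [-0.7, 1.3, 4.8]
width: 0.0001
gripper_force: 2.5
```

>>> step_arm([
  {"claw": 1, "offset": [0, 0, 0.06], "roll": 0},
  {"claw": 1, "offset": [0, 0, 0], "roll": 0},
])

```text
clock: 5.9
tool_pos: [0.6016, -0.1397, 0.0668]
ee_rot: [0.0, 0.764, 0.645, 0.0]
contact_force: [-2.7, 1.6, 17.1]
width: -0.0002
gripper_force: 8.5
```

The force rose to 17 N at z = 66.8 mm, so the tab is fully in. I'll lift, go back behind the thumb ramp, and check there.

>>> step_arm([
  {"claw": 1, "offset": [0, 0, 0], "roll": 0},
  {"claw": 1, "offset": [0, 0, -0.6], "roll": 0},
  {"claw": 1, "offset": [0, 0, -0.8], "roll": 0},
  {"claw": 1, "offset": [0, 0, -0.8], "roll": 0},
  {"claw": 1, "offset": [-0.8, 0, 0], "roll": 0},
  {"claw": 1, "offset": [-0.8, 0, 0], "roll": 0},
  {"claw": 1, "offset": [-0.8, 0, 0], "roll": 0},
  {"claw": 1, "offset": [-0.8, 0, 0], "roll": 0},
  {"claw": 1, "offset": [-0.8, 0, 0], "roll": 0},
  {"claw": 1, "offset": [0, 0, 0], "roll": 0},
  {"claw": 1, "offset": [0, 0, 0], "roll": 0},
])

```text
clock: 6.82
tool_pos: [0.5843, -0.2392, 0.1207]
ee_rot: [-0.0, 0.764, 0.645, -0.0]
contact_force: [-0.7, 0.0, -0.4]
width: -0.0001
gripper_force: 0.0
```

```bash
python3 - <<'E'
from h import *
o=manip.get_obs();print(o["tool_pos"],o["contact_force"])
a=cv2.cvtColor(manip.capture("side"),cv2.COLOR_RGB2BGR)
cv2.imwrite("pics/p3.png",cv2.resize(a[130:220,285:425],None,fx=5,fy=5,interpolation=2))
y=np.array([.170,.985,0]);s=np.array([.601,-.141,0])-.062*y
f=s-.015*y+[0,0,.085]
print("face",f,(proj("side",f)-[285,130])*5,"tcp",(proj("side",np.array(o["tool_pos"]))-[285,130])*5, "tcp boxy",(np.array(o["tool_pos"])-s)@y)
print([(r["score"],(np.array(r["at"])-[285,130])*5) for r in manip.mark_of("side","push_face")[:2]])
E
```

```text
[ 0.58433973 -0.23923532  0.1207352 ] [-0.66022236  0.02291122 -0.42628115]
face [ 0.58791  -0.216845  0.085   ] [488.16267923 179.9141754 ] tcp [526.99643886 102.65309164] tcp boxy -0.0376482879096054
[(0.66, array([486.5, 182. ])), (0.24, array([458.5, 212. ]))]
```

View pics/p3.png

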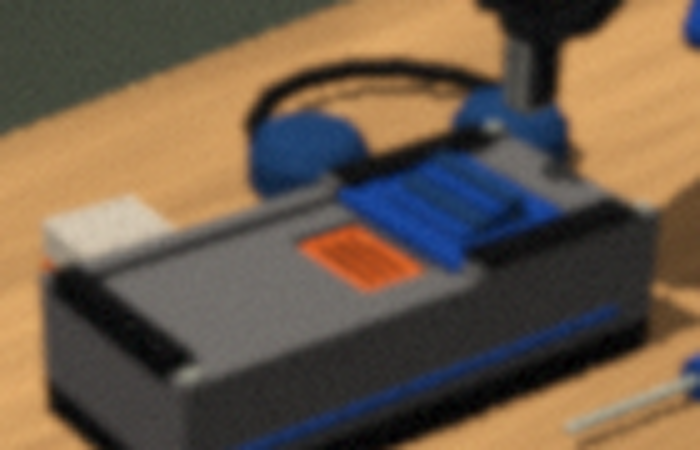

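The side view shows the tab down, at about (360,258), and the cover still seated. The push face (487,181) is where I predicted, with the fingers behind it. I'll go down and start pushing.

>>> step_arm([
  {"claw": 1, "offset": [0, 0, 0.6], "roll": 0},
  {"claw": 1, "offset": [0, 0, 0.6], "roll": 0},
  {"claw": 1, "offset": [0, 0, 0.25], "roll": 0},
  {"claw": 1, "offset": [0, 0, 0], "roll": 0},
  {"claw": 1, "offset": [0.2, 0, 0], "roll": 0},
  {"claw": 1, "offset": [0.2, 0, 0], "roll": 0},
  {"claw": 1, "offset": [0.2, 0, 0], "roll": 0},
  {"claw": 1, "offset": [0.2, 0, 0], "roll": 0},
  {"claw": 1, "offset": [0.2, 0, 0], "roll": 0},
  {"claw": 1, "offset": [0.2, 0, 0], "roll": 0},
])

```text
clock: 7.75
tool_pos: [0.59, -0.2084, 0.0852]
ee_rot: [0.0, 0.764, 0.646, 0.0]
contact_force: [-0.7, -1.2, 1.8]
width: 0.0002
gripper_force: 0.8
```

>>> step_arm([
  {"claw": 1, "offset": [0.25, 0, 0], "roll": 0},
  {"claw": 1, "offset": [0.25, 0, 0], "roll": 0},
  {"claw": 1, "offset": [0.25, 0, 0], "roll": 0},
  {"claw": 1, "offset": [0.25, 0, 0], "roll": 0},
  {"claw": 1, "offset": [0.25, 0, 0], "roll": 0},
  {"claw": 1, "offset": [0.25, 0, 0], "roll": 0},
  {"claw": 1, "offset": [0.25, 0, 0], "roll": 0},
  {"claw": 1, "offset": [0.25, 0, 0], "roll": 0},
])

```text
clock: 8.42
tool_pos: [0.5981, -0.1589, 0.0848]
ee_rot: [0.0, 0.764, 0.646, -0.0]
contact_force: [-1.4, -2.5, 1.4]
width: -0.0
gripper_force: 0.9
```

```bash
python3 - <<'E'
from h import *
o=manip.get_obs();print(o["tool_pos"],o["contact_force"])
a=cv2.cvtColor(manip.capture("side"),cv2.COLOR_RGB2BGR)
cv2.imwrite("pics/p4.png",cv2.resize(a[130:220,285:425],None,fx=5,fy=5,interpolation=2))
y=np.array([.170,.985,0]);s=np.array([.601,-.141,0])-.062*y
print("tcp boxy",(np.array(o["tool_pos"])-s)@y)
print([(r["score"],(onz("side",r["at"],.07)-s)@y) for r in manip.mark_of("side","cover")[:2]])
E
```

```text
[ 0.59809685 -0.15891852  0.08480028] [-1.36648225 -2.45218437  1.36966078]
tcp boxy 0.04380247448239692
[(0.73, np.float64(0.06746230337874137)), (0.55, np.float64(0.0324023740871969))]
```

View pics/p4.png

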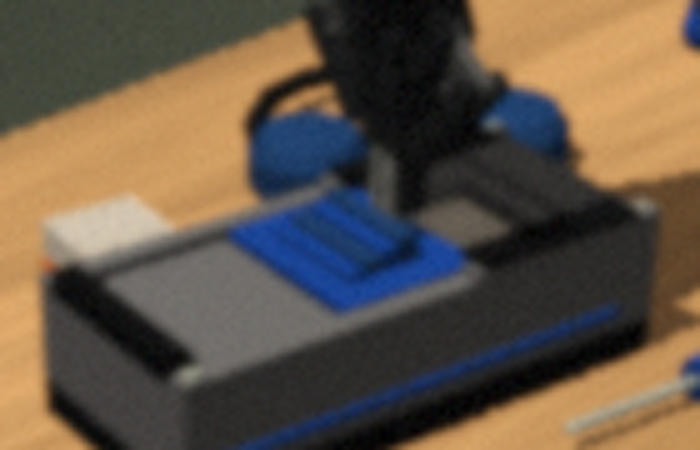

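The cover lies flat over the tab at about y = 68 mm, with the fingers against the ramp near (390,190). It needs about 67 mm more.

>>> step_arm([
  {"claw": 1, "offset": [0.25, 0, 0], "roll": 0},
  {"claw": 1, "offset": [0.25, 0, 0], "roll": 0},
  {"claw": 1, "offset": [0.25, 0, 0], "roll": 0},
  {"claw": 1, "offset": [0.25, 0, 0], "roll": 0},
  {"claw": 1, "offset": [0.25, 0, 0], "roll": 0},
  {"claw": 1, "offset": [0.25, 0, 0], "roll": 0},
  {"claw": 1, "offset": [0.25, 0, 0], "roll": 0},
  {"claw": 1, "offset": [0.25, 0, 0], "roll": 0},
  {"claw": 1, "offset": [0.25, 0, 0], "roll": 0},
  {"claw": 1, "offset": [0.2, 0, 0], "roll": 0},
  {"claw": 1, "offset": [0.15, 0, 0], "roll": 0},
  {"claw": 1, "offset": [0.1, 0, 0], "roll": 0},
  {"claw": 1, "offset": [0, 0, 0], "roll": 0},
  {"claw": 1, "offset": [0, 0, 0], "roll": 0},
  {"claw": 1, "offset": [-0.3, 0, 0], "roll": 0},
  {"claw": 1, "offset": [-0.2, 0, -0.6], "roll": 0},
  {"claw": 1, "offset": [0, 0, -0.9], "roll": 0},
  {"claw": 1, "offset": [0, 0, -0.9], "roll": 0},
  {"claw": 1, "offset": [0, 0, -0.9], "roll": 0},
  {"claw": 1, "offset": [0, 0, 0], "roll": 0},
])

```text
clock: 10.18
tool_pos: [0.6092, -0.1067, 0.1716]
ee_rot: [0.002, 0.764, 0.645, 0.002]
contact_force: [1.3, 0.3, 0.4]
width: -0.0001
gripper_force: 0.0
```

```bash
python3 - <<'E'
from h import *
o=manip.get_obs();print(o["tool_pos"],o["contact_force"])
a=cv2.cvtColor(manip.capture("side"),cv2.COLOR_RGB2BGR)
cv2.imwrite("pics/p5.png",cv2.resize(a[130:220,285:425],None,fx=5,fy=5,interpolation=2))
y=np.array([.170,.985,0]);s=np.array([.601,-.141,0])-.062*y
print("tcp boxy",(np.array(o["tool_pos"])-s)@y)
print([(r["score"],(onz("side",r["at"],.07)-s)@y) for r in manip.mark_of("side","cover")[:2]])
print([(r["score"],(onz("side",r["at"],.067)-s)@y) for r in manip.mark_of("side","tab_top")[:2]])
E
```

```text
[ 0.60920491 -0.10667349  0.17155667] [1.3368472  0.322835   0.38249772]
tcp boxy 0.09715219656369406
[(0.81, np.float64(0.1320734819383733))]
[(0.65, np.float64(0.06936620869071079))]
```

View pics/p5.png

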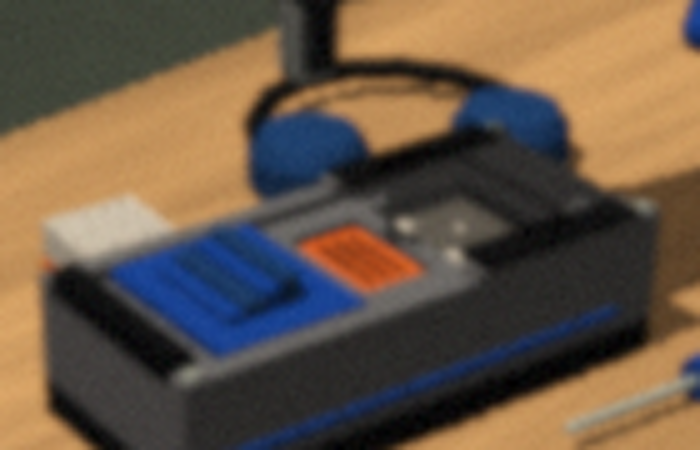

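The cover (235,285) lies flat and straight on the ledge at about y = 133 mm, the tab (360,258) is still down, and the gripper is clear. Handing in.

```bash
python3 -c "
from bench import manip
print(manip.close_job())"
```

```text
the job is handed in; nothing more can be done
None
```

I pressed the tab fully in, pushed the blue cover over it to about 133 mm along the box on the parking ledge, and handed the job in at about 10 s; the last picture shows the cover flat and the tab still down, but the hand-in returned no verdict.

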